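# Store the full slide box

### The arm

A 6-joint arm with a two-finger parallel gripper is mounted at the origin on the work surface. World frame = base frame: x ahead of the robot, y to its left, z up, the work surface at z = 0. Lengths are in m, angles in rad, forces in N, time in s.
With the tool pointing down it reaches from about 0.275 to 1 m from the base axis. Payload 8.4 kg.
Tool frame: the origin (TCP) lies on the centre line of the jaws, within the pads' length; the fingertips stand 17 mm ahead of it and the grasp point (between the pads) lies 2 mm behind it; z points along the fingers, y is the line along which they close (so a half turn about z gives the same grasp; the last joint's range is limited). The gripper opens to 85 mm and grips with 20 to 120 N. Pads are 22 mm wide; open, the fingers measure 114 mm over their backs; the gripper's body (76 mm by 85 mm) begins 54 mm behind the grasp point. The pads swing forward as they close: fully open they stand 13 mm farther back than shut.
Start: joints at [-0.002, 0.353, 1.633, -0, 1.155, -0.002], TCP at [0.625, -0, 0.211] pointing down, gripper open.
Joint ranges: [-2.63, 2.63], [-0.92, 2.1], [0.06, 2.66], [-1.3, 4.44], [0, 2.69], [-3.02, 3.02]. Speed limits (rad/s): [2.22, 2.22, 2.79, 3.14, 3.14, 3.14].

### API

Orientations are given as a unit quaternion [w, x, y, z].
In Python, from bench import ctrl gives the robot as it stands.
- The arm moves only by the shell command python3 jog.py 'ROWS' [FORCE]. ROWS is rows parted by semicolons, their numbers by spaces, 1 to 20 of them, each of 7 numbers: the finger opening in m, then dx, dy, dz in m, then a rotation vector rx, ry, rz in rad; each row shifts and turns the commanded pose from where the row before left it, along the tool's axes as they then stand; what a row does not reach is not made up. A row lasts 1/10 s, in which the tool goes at most 0.05 m and 0.15 rad, less where a joint would pass 70% of its speed; a pose out of reach is approached as far as the arm can. The fingers move at their own pace and stop on an object; FORCE is the grip in N (left out, the last holds). Time passes only in rows, so rows that do not move let the fingers close. It prints the time, the measured TCP pose, the force, the opening and the grip force at its end.
- ctrl.sense(): the state, without advancing time (a new reading comes with each control period).
- ctrl.camera(name): name is "scene" or "side" or "wrist"; returns a dict with "color" (384x512x3 uint8, blue, green, red), "fx", "fy", "cx", "cy" (pixels), "R" (3x3) and "t" (3): a world point X has camera coordinates R X + t; the wrist camera has in their place "hand_eye" (4x4, takes a point from camera to tool coordinates, whose origin is the TCP and whose axes are the flange's). Camera axes: x right, y down, z forward; pixel columns grow to the right and rows downward; lengths in m; the calibration is good to about 2 mm. A picture is of the moment at which its call begins: read the wrist's pose just before it. There is no depth.
- ctrl.hand_in(): hands the job in; it is judged then, once.
The state is a dict: "time_s": time; "joint_pos": joint angles; "joint_vel": joint speeds; "effort": joint torques, N m; "eef_pos": TCP position; "ee_rot": TCP orientation; "force": force on the tool from outside, world axes, zero at the start; "moment": the same for the moment, N m; "finger_gap": finger opening in m; "finger_force": force on a finger pad.
Only numpy, scipy, OpenCV 4.12 (cv2) and the standard library are available. Lean on these libraries where they do the work, as an engineer would, in place of code of your own. Each camera call takes 0.05 s, during which the arm holds its last target. There are 200 camera calls.

### The job

One of the three identical green slide boxes is full of glass slides and the other two are empty: find the full one by its weight. Slide the storage chest's blue cover under its grey neighbour all the way to its stop, leaving the grey cover shut, and gently set the full box flat on the floor of the uncovered bay. The empty boxes must end lying flat, right way up, on the bench or its mat, and everything else on the bench stays where it is.

Things in the scene. Friction and masses are not known exactly. Their poses are not given: they have to be found in the camera images.
- box_a: One of three closed green slide boxes, alike, 60 wide (its x) x 120 long (its y) x 48 mm high, rigid, paper label on the lid. Origin: centre of its underside; z up. Starts flat on the mat. One of the three (any, it differs from run to run) is full of glass slides and weighs 0.44 to 0.60 kg; the other two are empty, 0.13 kg each. It cannot be seen which.
- box_b: One of three closed green slide boxes, alike, 60 wide (its x) x 120 long (its y) x 48 mm high, rigid, paper label on the lid. Origin: centre of its underside; z up. Starts flat on the mat. One of the three (any, it differs from run to run) is full of glass slides and weighs 0.44 to 0.60 kg; the other two are empty, 0.13 kg each. It cannot be seen which.
- box_c: One of three closed green slide boxes, alike, 60 wide (its x) x 120 long (its y) x 48 mm high, rigid, paper label on the lid. Origin: centre of its underside; z up. Starts flat on the mat. One of the three (any, it differs from run to run) is full of glass slides and weighs 0.44 to 0.60 kg; the other two are empty, 0.13 kg each. It cannot be seen which.
- chest: Fixed low white chest with blue ends, 220 (its x) x 420 (its y) x 85 mm high. Origin: centre of its underside, on the bench; z up. Walls 10 mm thick, inner floor 18 mm above the bench; a 10 mm partition, 68 mm high, at y = 0 makes two bays. Two flat covers run along y on a double track: blue one lower, over the +y bay, grey one upper, over the -y bay.
- bay_floor (a point): Centre of the inner floor of the +y bay, the one under the blue cover, 18 mm above the bench; axes as the chest's. The bay is 200 (x) x 195 mm (y). With the blue cover at its stop, the opening above reaches from 85 mm on the -y side of this point to 85 mm on the +y side.
- left_cover (a joint): Blue cover, 196 x 210 x 5 mm, top face 75 mm above the bench: how far it has slid from shut towards the chest's -y, in m; 0 shut, 0.165 at its stop, where it lies under the grey cover. Friction 2.5 N plus a little damping; it stays where it is left.
- left_handle (a point): Top centre of the blue cover's handle: a dark upright bar 70 (chest x) x 12 (chest y) x 35 mm high, standing on the cover near its +y edge, its top 110 mm above the bench. It may be pushed or pinched. At the stop it comes to 4 mm from the grey cover's edge; the grey cover's top lies 82 mm above the bench.
- right_cover (a joint): Grey cover on the upper track, 196 x 210 x 5 mm, with a like handle near its -y edge: how far it has slid from shut towards the chest's +y, in m; starts at 0 (shut).
- mat: Fixed black rubber mat under the three boxes, 260 x 310 x 3 mm. Origin: centre of its underside.
- mug: White mug, 80 mm across, 95 mm high. Origin: centre of its underside. Leave alone.
- red_bottle: Small red bottle, 38 mm across, 85 mm high. Origin: centre of its underside. Leave alone.
- wash_bottle: Clear bottle with blue cap, 64 mm across, 170 mm high. Origin: centre of its underside. Leave alone.
- amber_bottle: Amber bottle with black cap, 60 mm across, 140 mm high. Origin: centre of its underside. Leave alone.
- dish: Glass dish, 90 mm across, 16 mm high. Origin: centre of its underside. Leave alone.
- forceps: Steel forceps lying flat, 130 mm long (its x), 6 mm high. Origin: centre of its underside. Leave alone.
- brush: Brush lying flat, 160 mm long (its x). Leave alone.

How it is judged:
By the outcome, as a careful person would: the job done as asked, in the order asked, and still so for the second after the job is handed in, with the robot touching nothing.
It also fails if it takes over 72 s, if anything falls off the work surface, if the arm or the gripper's body presses on something with over 40 N, if the wrist force passes 120 N, or if a joint passes its speed limit or range.

## Working session

There is one attempt and no reset: what is moved stays moved. The work goes in short steps, Python scripts to look and compute and a shell command to move; the robot and the scene stay as the last step left them, time stands still between calls to the robot, and variables do not carry over. Pictures are saved under pics/ and viewed, at most 12 in all, crops included, and the job is handed in when it is done.

```bash
ls; mkdir -p pics; python3 - <<'E'
from bench import ctrl
import cv2,numpy as np,pickle
d={}
for n in("scene","side"):
    c=ctrl.camera(n);d[n]=c;cv2.imwrite(f"pics/{n}0.png",c["color"]);print(n,c["fx"],c["fy"],c["cx"],c["cy"],c["R"],c["t"])
pickle.dump(d,open("c0.pkl","wb"))
s=ctrl.sense();print(s)
E
```

```text
bench.py
jog.py
pics
scene 447.080471658627 447.080471658627 255.22384332065803 189.4072589039006 [[ 0.68444713  0.7289622  -0.01209273]
 [ 0.5718955  -0.54711163 -0.61123187]
 [-0.452181    0.41144013 -0.79135919]] [-0.34908587 -0.23381463  1.50686973]
side 411.96036890994327 411.96036890994327 254.45546679076426 189.02893668373363 [[ 0.91126736 -0.41173064  0.00834678]
 [-0.21147089 -0.48523987 -0.84842344]
 [ 0.35337212  0.77137549 -0.5292523 ]] [-0.48875843  0.18296723  1.10412112]
{'time_s': 0.1, 'joint_pos': array([-2.42362390e-03,  3.53586363e-01,  1.63407470e+00,  3.07238098e-05,
        1.15517644e+00, -2.35936585e-03]), 'joint_vel': array([ 1.07057547e-04,  3.51147201e-06, -2.37278491e-03,  9.36033237e-04,
        7.56617288e-04, -8.41282950e-04]), 'effort': array([ 4.27485766e-04, -6.06356549e+01, -3.42817569e+01, -7.40920814e-05,
        3.91241178e-03, -4.99377973e-05]), 'eef_pos': array([ 6.24545753e-01, -3.45365332e-06,  2.10125703e-01]), 'ee_rot': array([-4.51082261e-04,  7.07133754e-01,  7.07079533e-01, -4.29107214e-04]), 'force': array([ 0.28247802, -0.61019043,  0.25829784]), 'moment': array([ 0.02257995, -0.00689972, -0.00183415]), 'finger_force': 0.0, 'finger_gap': 0.08532579487760907}
```

View pics/scene0.png

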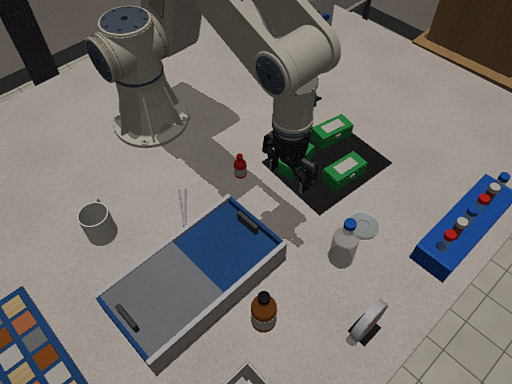

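View pics/side0.png

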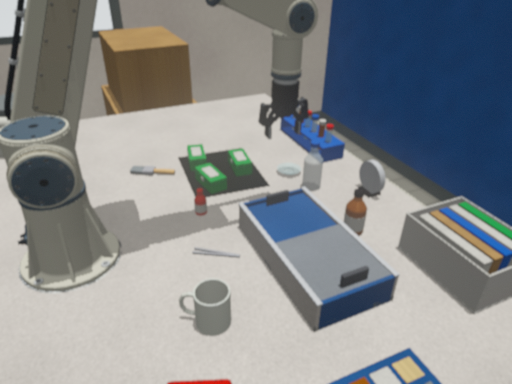

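Scene view: blue cover handle at (248,222), grey handle at (127,318), boxes around (332,131), (345,169), (295,160, hidden). Side view: all three boxes at (196,153), (240,161), (210,177), and handles at (277,198) and (354,276).

```bash
cat > h.py <<'E'
import numpy as np,cv2
def ray(c,uv,z):
    R,t=np.array(c["R"]),np.array(c["t"]);uv=np.atleast_2d(uv).astype(float)
    d=np.c_[(uv[:,0]-c["cx"])/c["fx"],(uv[:,1]-c["cy"])/c["fy"],np.ones(len(uv))]@R
    o=-R.T@t
    return o+d*((z-o[2])/d[:,2])[:,None]
def wristcam(ctrl):
    from scipy.spatial.transform import Rotation as Ro
    s=ctrl.sense();c=dict(ctrl.camera("wrist"))
    q=s["ee_rot"];T=np.eye(4);T[:3,:3]=Ro.from_quat([q[1],q[2],q[3],q[0]]).as_matrix();T[:3,3]=s["eef_pos"]
    M=np.linalg.inv(T@np.array(c["hand_eye"]));c["R"],c["t"]=M[:3,:3],M[:3,3]
    return c
def green(img):
    h=cv2.cvtColor(img,cv2.COLOR_BGR2HSV);return cv2.inRange(h,(45,90,40),(80,255,255))
E
python3 - <<'E'
import pickle,numpy as np,cv2
from h import *
np.set_printoptions(precision=4,suppress=True)
d=pickle.load(open("c0.pkl","rb"))
for n in d:
    c=d[n];m=green(c["color"])
    for k in cv2.findContours(m,0,2)[0]:
        if cv2.contourArea(k)<60: continue
        g=ray(c,k[:,0],.051);r=cv2.minAreaRect(g[:,:2].astype(np.float32))
        print(n,k[:,0].mean(0),"rect@.051",r)
    h=cv2.cvtColor(c["color"],cv2.COLOR_BGR2HSV);dk=cv2.inRange(c["color"],(0,0,0),(48,48,48))
    for (x0,y0,x1,y1) in ([(225,200,270,245),(105,295,150,340)] if n=="scene" else [(262,185,292,210),(335,262,375,290)]):
        mm=np.zeros_like(dk);mm[y0:y1,x0:x1]=dk[y0:y1,x0:x1]
        k=max(cv2.findContours(mm,0,2)[0],key=cv2.contourArea);print(n,"handle",cv2.boundingRect(k),cv2.minAreaRect(k),ray(c,k[:,0].mean(0),.0925))
c=d["scene"]
print("chest rim approx",ray(c,[[231,199],[285,243],[98,297],[152,357]],.085))
for p,z in(((240,178),0),((183,205),0),((97,240),0),((344,262),0),((264,328),0),((364,226),0)):print(p,ray(c,p,z))
c=d["side"];print("side",ray(c,[[201,213],[210,330],[313,186],[356,230],[152,170],[288,171]],0))
E
python3 jog.py '0.085 0.03 -0.012 -0.02 0 0 0;0.085 0.03 -0.012 -0.02 0 0 0;0.085 0.03 -0.012 -0.02 0 0 0;0.085 0.03 -0.012 -0.02 0 0 0;0.085 0.03 -0.012 -0.02 0 0 0;0.085 0.03 -0.012 -0.02 0 0 0;0.085 0.03 -0.012 -0.02 0 0 0;0.085 0.03 -0.012 -0.02 0 0 0;0.085 0 0 0 0 0 0;0.085 0 0 0 0 0 0'
python3 - <<'E'
from bench import ctrl
import pickle,numpy as np,cv2
from h import *
np.set_printoptions(precision=4,suppress=True)
w=wristcam(ctrl);cv2.imwrite("pics/w1.png",w["color"]);sc=ctrl.camera("scene");pickle.dump((w,sc),open("c1.pkl","wb"))
d=pickle.load(open("c0.pkl","rb"))
cv2.imwrite("pics/sc1.png",cv2.resize(sc["color"][180:370,80:300],None,fx=3,fy=3,interpolation=cv2.INTER_CUBIC))
print(np.array(w["R"]),-np.array(w["R"]).T@w["t"],w["fx"])
for n,c in(("w",w),("s",sc)):
  for k in cv2.findContours(green(c["color"]),0,2)[0]:
    if cv2.contourArea(k)<60: continue
    print(n,k[:,0].mean(0),"rect@.051",cv2.minAreaRect(ray(c,k[:,0],.051)[:,:2].astype(np.float32)))
E
```

```text
time_s: 1.1
eef_pos: [0.5288, 0.2404, 0.3707]
ee_rot: [0.0, 0.707, 0.708, -0.0]
force: [-0.3, 0.3, 0.1]
finger_gap: 0.085
finger_force: 0.0
[[ 1.      0.0019 -0.0002]
 [ 0.0019 -0.9521  0.3057]
 [ 0.0004 -0.3057 -0.9521]] [0.5283 0.3176 0.5329] 274.4889037685775
w [219.2466 156.8904] rect@.051 ((0.4655876159667969, 0.20927245914936066), (0.06505037844181061, 0.1244901567697525), 8.459173202514648)
w [297.3733 121.36  ] rect@.051 ((0.599249541759491, 0.27663588523864746), (0.12216618657112122, 0.06488251686096191), 82.89208221435547)
w [220.4824  59.6588] rect@.051 ((0.4679745137691498, 0.37324512004852295), (0.11911002546548843, 0.06452801823616028), 78.44660949707031)
s [342.5294 172.4706] rect@.051 ((0.6122241020202637, 0.2598413825035095), (0.14826202392578125, 0.08322731405496597), 83.11222076416016)
s [299.9583 159.5417] rect@.051 ((0.4787810444831848, 0.19084715843200684), (0.07953055948019028, 0.15130816400051117), 8.69805908203125)
s [330.225 132.45 ] rect@.051 ((0.48188111186027527, 0.35462650656700134), (0.14681819081306458, 0.09061562269926071), 78.22676849365234)
```

View pics/w1.png

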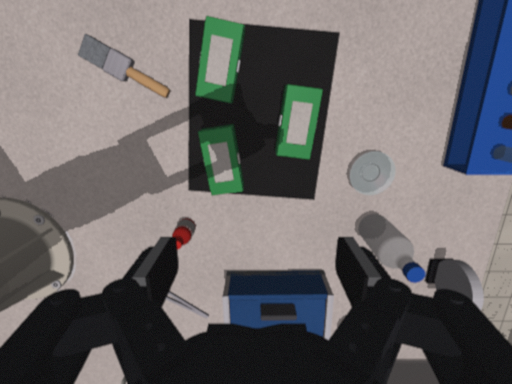

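View pics/sc1.png

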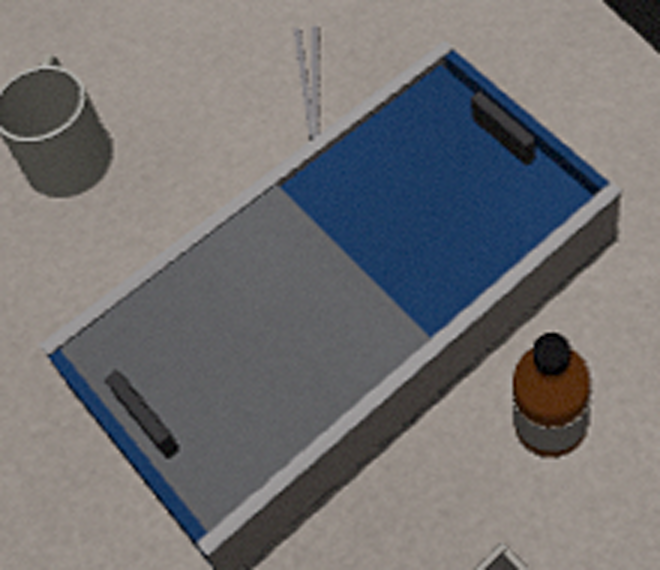

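Wrist view: boxes at (220,59), (300,122), (221,160) px; the handle at (278,310). In the scene crop (3x, offset 80,180), rim corners sit at (452,50), (618,190), (50,352), (207,552).

```bash
python3 - <<'E'
import pickle,numpy as np
from h import *
np.set_printoptions(precision=4,suppress=True)
w,sc=pickle.load(open("c1.pkl","rb"))
f=lambda p:np.array(p)/3+[80,180]
r=ray(sc,f([[452,50],[618,190],[50,352],[207,552]]),.085);print(r,np.linalg.norm(r[0]-r[1]),np.linalg.norm(r[0]-r[2]))
d=r[:2].mean(0)-r[2:].mean(0);print("centre",r.mean(0),"yaw",np.degrees(np.arctan2(-d[0],d[1])))
print("handle top edges sc",ray(sc,f([[474,94],[535,150],[110,372],[176,440]]),.11))
print("handle w top",ray(w,[[261,304],[296,304]],.11),"rim outer",ray(w,[[224,271],[328,271]],.085),"inner",ray(w,[[230,294],[327,293]],.085))
E
python3 jog.py '0.085 -0.011 -0.022 0.02 0 0 0;0.085 -0.011 -0.022 0.04 0 0 0;0.085 -0.011 -0.022 0.04 0 0 0;0.085 0 0 0.04 0 0 -0.05;0.085 0 0 0.04 0 0 -0.05;0.085 0 0 0.04 0 0 -0.05;0.085 0 0 0.04 0 0 0;0.085 0 0 0 0 0 0;0.085 0 0 0 0 0 0'
python3 - <<'E'
from bench import ctrl
import cv2
from h import *
w=wristcam(ctrl);cv2.imwrite("pics/w2.png",w["color"])
E
```

```text
[[ 0.4777 -0.0586  0.085 ]
 [ 0.6813 -0.0547  0.085 ]
 [ 0.4818 -0.472   0.085 ]
 [ 0.688  -0.4705  0.085 ]] 0.20365193803221768 0.4134438228758281
centre [ 0.5822 -0.2639  0.085 ] yaw 0.7530418411641752
handle top edges sc [[ 0.5407 -0.0872  0.11  ]
 [ 0.6173 -0.0883  0.11  ]
 [ 0.5412 -0.4486  0.11  ]
 [ 0.6179 -0.4422  0.11  ]]
handle w top [[ 0.5375 -0.0507  0.11  ]
 [ 0.6032 -0.0506  0.11  ]] rim outer [[0.4671 0.0039 0.085 ]
 [0.665  0.0043 0.085 ]] inner [[ 0.4771 -0.0487  0.085 ]
 [ 0.6671 -0.046   0.085 ]]
time_s: 2.1
eef_pos: [0.4627, 0.2061, 0.1106]
ee_rot: [-0.0, 0.653, 0.758, -0.001]
force: [-0.7, -0.0, 0.2]
finger_gap: 0.0849
finger_force: 0.0
```

View pics/w2.png

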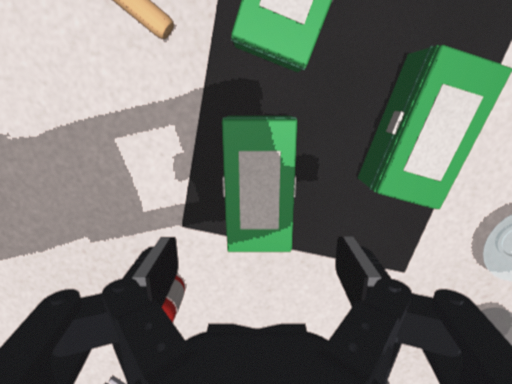

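Wrist picture: box 1 is centred between the fingers (lid x 223–297, y 117–250 px); the red bottle's top is near (175,290), so its clearance to the left finger needs checking.

```bash
python3 - <<'E'
from bench import ctrl
import pickle,numpy as np,cv2
from h import *
np.set_printoptions(precision=4,suppress=True)
c=wristcam(ctrl)
print("lid",ray(c,[[223,117],[297,117],[292,250],[228,250],[292,233]],.051))
print("base@.003",ray(c,[[292,250]],.003))
k=max(cv2.findContours(green(c["color"])[:,200:320],0,2)[0],key=cv2.contourArea);print(cv2.boundingRect(k))
w,sc=pickle.load(open("c1.pkl","rb"));d=pickle.load(open("c0.pkl","rb"))
print("bottle cap w1",ray(w,[[181,237]],.085),"base sc",ray(sc,[[240,176]],.0),"cap sc",ray(sc,[[239,156]],.085),"side base",ray(d["side"],[[201,212]],0),"cap",ray(d["side"],[[199,190]],.085))
k=d["side"];print("rim side",ray(k,[[240,205],[300,191],[388,282],[323,315]],.085), "hand side", ray(k,[[266,199],[288,194],[341,275],[367,266]],.11))
E
```

```text
lid [[0.4279 0.265  0.051 ]
 [0.4857 0.2737 0.051 ]
 [0.5041 0.1559 0.051 ]
 [0.4458 0.1471 0.051 ]
 [0.5009 0.173  0.051 ]]
base@.003 [[0.5154 0.1285 0.003 ]]
(20, 116, 76, 135)
bottle cap w1 [[0.3912 0.076  0.085 ]] base sc [[0.3875 0.0518 0.    ]] cap sc [[0.3843 0.0553 0.085 ]] side base [[0.3814 0.0629 0.    ]] cap [[0.3787 0.0574 0.085 ]]
rim side [[ 0.4607 -0.0659  0.085 ]
 [ 0.6545 -0.069   0.085 ]
 [ 0.6453 -0.4794  0.085 ]
 [ 0.4623 -0.5002  0.085 ]] hand side [[ 0.5249 -0.1015  0.11  ]
 [ 0.5938 -0.1033  0.11  ]
 [ 0.5442 -0.4392  0.11  ]
 [ 0.6142 -0.4389  0.11  ]]
```

```bash
python3 jog.py '0.085 0.004 0.003 0.02 0 0 0;0.085 0 0 0.03 0 0 0;0.085 0 0 0.02 0 0 0;0.085 0 0 0.009 0 0 0;0.085 0 0 0 0 0 0;0 0 0 0 0 0 0;0 0 0 0 0 0 0;0 0 0 0 0 0 0;0 0 0 0 0 0 0;0 0 0 0 0 0 0' 40; python3 jog.py '0 0 0 -0.01 0 0 0;0 0 0 -0.02 0 0 0;0 0 0 -0.02 0 0 0;0 0 0 0 0 0 0;0 0 0 0 0 0 0;0 0 0 0 0 0 0'; python3 -c "
from bench import ctrl
s=ctrl.sense();print(s['force'],s['moment'])"
```

```text
time_s: 3.2
eef_pos: [0.4655, 0.2115, 0.0321]
ee_rot: [0.0, 0.652, 0.758, 0.0]
force: [-0.6, 0.0, -0.8]
finger_gap: 0.0121
finger_force: 0.0
time_s: 3.8
eef_pos: [0.4649, 0.2112, 0.0814]
ee_rot: [-0.0, 0.652, 0.758, -0.0]
force: [-0.1, -0.3, -0.4]
finger_gap: 0.0001
finger_force: 0.0
[-0.1489874  -0.31588072 -0.41139893] [ 0.02993204 -0.01408405  0.01278192]
```

The fingers closed to nothing; I'll look.

```bash
python3 - <<'E'
from bench import ctrl
import cv2,numpy as np,pickle
from h import *
a=wristcam(ctrl);b=ctrl.camera("side");pickle.dump((a,b),open("c2.pkl","wb"))
cv2.imwrite("pics/m3.png",np.vstack([cv2.resize(a["color"],None,fx=.78,fy=.78),cv2.resize(b["color"][60:240,120:320],(399,299))]))
E
```

```text
(no output)
```

View pics/m3.png

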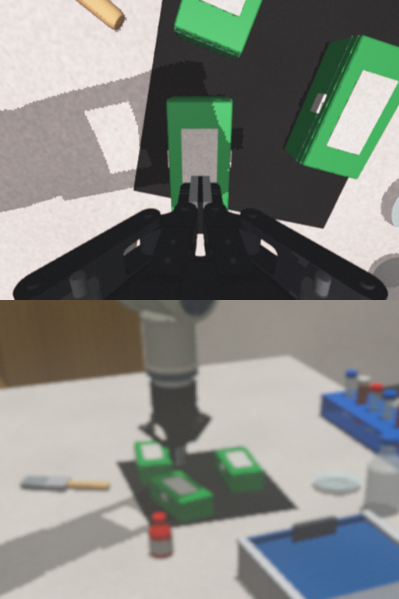

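Wrist: closed fingertips at ~(256,231) px full scale; box 1 apparently still in place. Side: the gripper seems to stand behind box 1. I'll check the projection of the TCP in both views.

```bash
python3 - <<'E'
import pickle,numpy as np,cv2
from h import *
np.set_printoptions(precision=4,suppress=True)
a,b=pickle.load(open("c2.pkl","rb"));d=pickle.load(open("c0.pkl","rb"))
def pr(c,X):
    p=np.array(c["R"])@X+c["t"];return p[0]/p[2]*c["fx"]+c["cx"],p[1]/p[2]*c["fy"]+c["cy"]
for n,c in(("w",a),("side",b)):
    for z in(.0814,.0644):print(n,z,pr(c,np.array([.4649,.2112,z])))
    for k in cv2.findContours(green(c["color"]),0,2)[0]:
        if cv2.contourArea(k)>60:print(cv2.boundingRect(k),cv2.minAreaRect(ray(c,k[:,0],.051)[:,:2].astype(np.float32)))
print(a["hand_eye"])
E
```

```text
w 0.0814 (np.float64(257.18812501767076), np.float64(223.07376155415238))
w 0.0644 (np.float64(257.15183636761725), np.float64(212.6451339508852))
(213, 123, 86, 149) ((0.463432252407074, 0.21266870200634003), (0.06003054231405258, 0.11850087344646454), 8.554463386535645)
(365, 45, 147, 184) ((0.5879241824150085, 0.2780880331993103), (0.1191113144159317, 0.08164243400096893), 82.8351058959961)
(223, 0, 114, 75) ((0.4583020508289337, 0.33347535133361816), (0.04671252518892288, 0.059877246618270874), 78.59349060058594)
side 0.0814 (np.float64(209.5308768469126), np.float64(163.24429275904322))
side 0.0644 (np.float64(209.7783258466854), np.float64(167.66286256839686))
(459, 202, 53, 37) ((1.100885272026062, -0.36630773544311523), (0.03200878947973251, 0.18189525604248047), 0.04716141149401665)
(195, 163, 31, 21) ((0.46435001492500305, 0.20285798609256744), (0.0662737786769867, 0.13872261345386505), 7.173756122589111)
(228, 149, 23, 19) ((0.5941773653030396, 0.2645067870616913), (0.13302122056484222, 0.059425871819257736), 83.69672393798828)
(188, 146, 18, 16) ((0.46419548988342285, 0.3618636429309845), (0.12355127185583115, 0.05920834466814995), 76.6251220703125)
[[ 0.0003 -0.9522 -0.3054  0.0772]
 [ 1.      0.0004 -0.0004 -0.0005]
 [ 0.0005 -0.3054  0.9522 -0.1622]
 [ 0.      0.      0.      1.    ]]
```

```bash
python3 - <<'E'
import pickle,numpy as np,cv2
a,b=pickle.load(open("c2.pkl","rb"))
print("wrist col 246..268 rows 190..260");
for v in range(196,262,4):print(v,[tuple(int(q) for q in a["color"][v,u]) for u in(236,246,251,256,261,268)])
cv2.imwrite("pics/z4.png",np.hstack([cv2.resize(a["color"][150:290,200:310],None,fx=4,fy=4),cv2.resize(b["color"][120:200,175:255],(350,350*1),interpolation=cv2.INTER_CUBIC)] if 0 else [cv2.resize(a["color"][150:290,200:310],(400,509)),cv2.resize(b["color"][110:190,180:242],(394,509),interpolation=cv2.INTER_CUBIC)]))
E
```

```text
wrist col 246..268 rows 190..260
196 [(151, 153, 161), (153, 156, 164), (148, 151, 158), (152, 154, 163), (150, 152, 160), (153, 156, 163)]
200 [(150, 153, 160), (149, 152, 158), (155, 157, 165), (144, 147, 154), (154, 157, 164), (154, 156, 164)]
204 [(146, 147, 155), (154, 156, 164), (148, 151, 159), (148, 151, 159), (148, 151, 159), (154, 157, 164)]
208 [(155, 157, 165), (152, 155, 162), (154, 157, 165), (148, 150, 157), (154, 157, 165), (144, 146, 153)]
212 [(152, 155, 163), (150, 154, 161), (152, 156, 163), (152, 156, 164), (151, 155, 162), (150, 152, 159)]
216 [(148, 151, 159), (151, 153, 161), (153, 156, 163), (154, 157, 165), (149, 152, 160), (150, 153, 160)]
220 [(147, 149, 156), (149, 152, 160), (148, 151, 158), (147, 151, 158), (152, 154, 161), (148, 152, 159)]
224 [(149, 152, 161), (140, 142, 147), (141, 144, 151), (135, 138, 144), (140, 142, 150), (147, 150, 156)]
228 [(156, 159, 167), (86, 84, 84), (88, 86, 87), (25, 23, 27), (87, 85, 86), (106, 106, 109)]
232 [(154, 156, 164), (85, 83, 83), (87, 85, 86), (28, 28, 27), (87, 85, 86), (96, 95, 98)]
236 [(30, 27, 28), (88, 85, 85), (88, 86, 86), (29, 28, 29), (87, 84, 84), (87, 85, 86)]
240 [(33, 32, 31), (86, 85, 85), (86, 85, 85), (27, 26, 28), (86, 85, 85), (88, 86, 86)]
244 [(37, 35, 34), (87, 85, 85), (86, 85, 84), (26, 25, 26), (87, 84, 85), (87, 85, 86)]
248 [(44, 39, 39), (87, 86, 85), (86, 85, 85), (25, 23, 25), (84, 82, 84), (86, 85, 85)]
252 [(34, 31, 30), (87, 85, 86), (86, 85, 85), (27, 24, 26), (84, 82, 83), (87, 86, 86)]
256 [(32, 30, 29), (86, 85, 86), (88, 87, 86), (26, 25, 27), (84, 83, 82), (87, 86, 86)]
260 [(33, 33, 32), (88, 86, 86), (133, 130, 132), (43, 39, 43), (126, 125, 126), (67, 64, 65)]
```

View pics/z4.png

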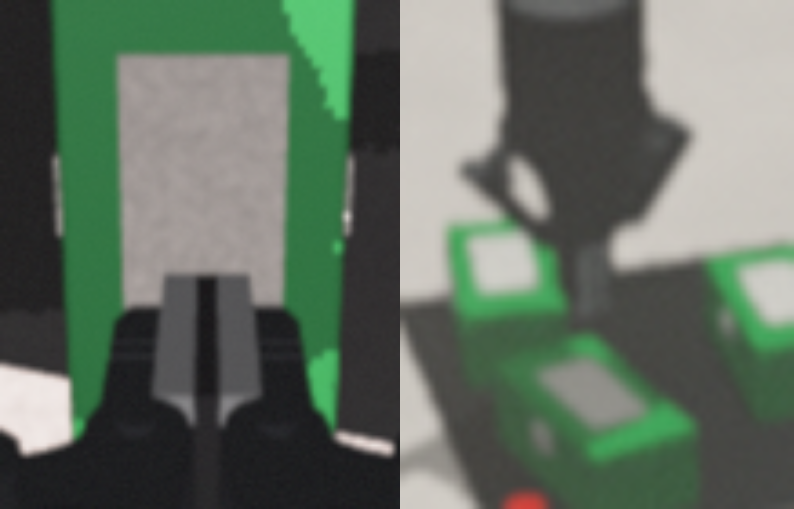

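Zooms: closed fingertip at wrist row ≈226 and side row ≈160, both ~25–30 mm higher than the stated tip geometry predicts. I'll triangulate the tip.

```bash
python3 - <<'E'
import pickle,numpy as np,cv2
a,b=pickle.load(open("c2.pkl","rb"))
P=[np.array(c["R"]).astype(float) for c in(a,b)]
K=[np.array([[c["fx"],0,c["cx"]],[0,c["fy"],c["cy"]],[0,0,1]]) for c in(a,b)]
M=[k@np.c_[c["R"],c["t"]] for k,c in zip(K,(a,b))]
for wv in(225,228):
  for sv in(159,161):
    X=cv2.triangulatePoints(M[0],M[1],np.array([[257.],[wv]]),np.array([[210.],[sv]]));print(wv,sv,(X[:3]/X[3]).T)
for y in(.2112,.2222):
  for z in(.07,.08,.09,.1,.11):
    p=M[0]@[.4649,y,z,1];q=M[1]@[.4649,y,z,1];print(y,z,p[1]/p[2],q[1]/q[2])
E
```

```text
225 159 [[0.46718259 0.21526231 0.09467988]]
225 161 [[0.46650262 0.21268916 0.08862222]]
228 159 [[0.46694847 0.2138336  0.0954738 ]]
228 161 [[0.46625979 0.21120694 0.08945779]]
0.2112 0.07 215.88302479852845 166.21363225113248
0.2112 0.08 222.14380892601986 163.61033796002158
0.2112 0.09 229.10659260255807 160.9871287476285
0.2112 0.1 236.89645738884684 158.3437752160102
0.2112 0.11 245.67007707513923 155.68004443042827
0.2222 0.07 201.09959892566553 164.78408567416045
0.2222 0.08 206.67902769077446 162.19118405927009
0.2222 0.09 212.89655277146008 159.5785679206864
0.2222 0.1 219.86827800269558 156.9460115581941
0.2222 0.11 227.74029323236772 154.29328581316446
```

The tips really end ~10 mm behind the TCP, not 17 mm ahead, so I must go ~28 mm deeper. I'll retry with a cautious descent.

```bash
python3 jog.py '0.085 0 0 0 0 0 0;0.085 0 0 0 0 0 0;0.085 0 0 0 0 0 0;0.085 0 0 0 0 0 0;0.085 0 0 0 0 0 0;0.085 0 0 0 0 0 0;0.085 0 0 0.02 0 0 0;0.085 0 0 0.02 0 0 0;0.085 0 0 0.015 0 0 0;0.085 0 0 0.01 0 0 0;0.085 0 0 0.006 0 0 0;0.085 0 0 0 0 0 0'; python3 jog.py '0 0 0 0 0 0 0;0 0 0 0 0 0 0;0 0 0 0 0 0 0;0 0 0 0 0 0 0;0 0 0 0 0 0 0' 40
```

```text
time_s: 5.1
eef_pos: [0.4651, 0.2113, 0.0103]
ee_rot: [-0.0, 0.652, 0.758, -0.0]
force: [-0.2, -0.1, -0.3]
finger_gap: 0.0848
finger_force: 0.0
time_s: 5.6
eef_pos: [0.4658, 0.2116, 0.0116]
ee_rot: [0.0, 0.652, 0.758, 0.001]
force: [-1.1, -0.4, 6.4]
finger_gap: 0.0589
finger_force: 43.7
```

Gripped at 59 mm. Lift and weigh.

```bash
python3 jog.py '0 0 0 -0.01 0 0 0;0 0 0 -0.02 0 0 0;0 0 0 0 0 0 0;0 0 0 0 0 0 0;0 0 0 0 0 0 0;0 0 0 0 0 0 0'; python3 -c "
from bench import ctrl
s=ctrl.sense();print(s['force'],s['moment'])"
```

```text
time_s: 6.2
eef_pos: [0.4649, 0.2112, 0.0402]
ee_rot: [-0.0, 0.652, 0.758, -0.001]
force: [0.3, -1.2, -1.2]
finger_gap: 0.0591
finger_force: 43.7
[ 0.34464363 -1.23700178 -1.19359279] [ 0.01458566  0.00362021 -0.01942951]
```

Empty (~1 N). Put it back, go over box 2.

```bash
python3 jog.py '0 0 0 0.015 0 0 0;0 0 0 0.01 0 0 0;0 0 0 0.004 0 0 0;0 0 0 0 0 0 0;0.085 0 0 0 0 0 0;0.085 0 0 0 0 0 0;0.085 0 0 0 0 0 0;0.085 0 0 -0.02 0 0 0;0.085 0 0 -0.04 0 0 0;0.085 0 0 -0.04 0 0 0;0.085 0 0 0 0 0 0.15;0.085 0.022 0.045 0 0 0 0;0.085 0.022 0.045 0 0 0 0;0.085 0.021 0.047 0 0 0 0;0.085 0 0 0 0 0 0.124;0.085 0 0 0 0 0 0;0.085 0 0 0 0 0 0'; python3 - <<'E'
from bench import ctrl
import pickle,numpy as np,cv2
from h import *
c=wristcam(ctrl)
for k in cv2.findContours(green(c["color"]),0,2)[0]:
    if cv2.contourArea(k)>60:print(cv2.boundingRect(k),cv2.minAreaRect(ray(c,k[:,0],.051)[:,:2].astype(np.float32)))
E
```

```text
time_s: 7.9
eef_pos: [0.5999, 0.2753, 0.1112]
ee_rot: [-0.0, 0.749, 0.663, -0.001]
force: [0.3, -0.7, -0.3]
finger_gap: 0.0849
finger_force: 0.0
(161, 266, 27, 52) ((0.5091294050216675, 0.18138384819030762), (0.06079920008778572, 0.01732909120619297), 58.219947814941406)
(70, 194, 97, 96) ((0.4728122055530548, 0.2401316910982132), (0.08305031061172485, 0.07979751378297806), 8.719894409179688)
(221, 115, 76, 137) ((0.6014056205749512, 0.2786865532398224), (0.12158375233411789, 0.06035488098859787), 83.01312255859375)
(19, 0, 120, 169) ((0.4777939021587372, 0.37234264612197876), (0.11874587088823318, 0.07839200645685196), 78.62913513183594)
```

```bash
python3 jog.py '0.085 0.003 0.002 0.03 0 0 0;0.085 0 0 0.03 0 0 0;0.085 0 0 0.02 0 0 0;0.085 0 0 0.012 0 0 0;0.085 0 0 0.006 0 0 0;0.085 0 0 0 0 0 0;0 0 0 0 0 0 0;0 0 0 0 0 0 0;0 0 0 0 0 0 0;0 0 0 0 0 0 0;0 0 0 0 0 0 0;0 0 0 -0.01 0 0 0;0 0 0 -0.02 0 0 0;0 0 0 0 0 0 0;0 0 0 0 0 0 0;0 0 0 0 0 0 0;0 0 0 0 0 0 0'; python3 -c "
from bench import ctrl
s=ctrl.sense();print(s['force'],s['moment'])"
```

```text
time_s: 9.65
eef_pos: [0.6026, 0.2781, 0.0428]
ee_rot: [-0.0, 0.75, 0.662, -0.001]
force: [-0.2, -0.5, -5.3]
finger_gap: 0.0588
finger_force: 45.6
[-0.15856489 -0.50479798 -5.31151428] [ 0.00561873 -0.0150159  -0.02087595]
```

Box 2 is full (~0.5 kg). Put it back and go look at the chest.

```bash
python3 jog.py '0 0 0 0.015 0 0 0;0 0 0 0.01 0 0 0;0 0 0 0.0045 0 0 0;0 0 0 0 0 0 0;0.085 0 0 0 0 0 0;0.085 0 0 0 0 0 0;0.085 0 0 0 0 0 0;0.085 0 0 -0.02 0 0 0;0.085 0 0 -0.04 0 0 0;0.085 0 0 -0.04 0 0 0;0.085 0 0 -0.04 0 0 0;0.085 0 0 -0.04 0 0 0;0.085 0 0 -0.04 0 0 -0.125;0.085 0 0 0 0 0 0;0.085 0 0 0 0 0 0'; python3 jog.py '0.085 -0.038 -0.003 0 0 0 0;0.085 -0.038 -0.003 0 0 0 0;0.085 -0.038 -0.003 0 0 0 0;0.085 -0.038 -0.003 0 0 0 0;0.085 -0.038 -0.003 0 0 0 0;0.085 -0.038 -0.003 0 0 0 0;0.085 -0.038 -0.003 0 0 0 0;0.085 -0.038 -0.003 0 0 0 0;0.085 -0.038 -0.003 0 0 0 0;0.085 -0.038 -0.003 0 0 0 0;0 0 0 0 0 0 0;0 0 0 0 0 0 0'; python3 - <<'E'
from bench import ctrl
import pickle,numpy as np,cv2
from h import *
c=wristcam(ctrl);pickle.dump(c,open("c3.pkl","wb"));cv2.imwrite("pics/w5.png",c["color"])
E
```

```text
time_s: 11.15
eef_pos: [0.6037, 0.2787, 0.2351]
ee_rot: [0.0, 0.707, 0.707, 0.001]
force: [-0.5, -0.6, -0.9]
finger_gap: 0.0852
finger_force: 0.0
time_s: 12.35
eef_pos: [0.5727, -0.1019, 0.2326]
ee_rot: [-0.001, 0.708, 0.706, -0.001]
force: [-0.1, 0.6, -0.6]
finger_gap: 0.0586
finger_force: 0.0
```

View pics/w5.png

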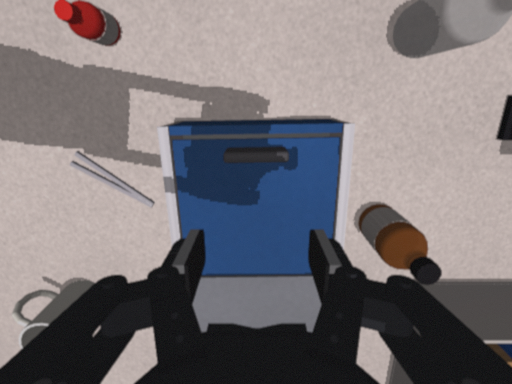

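Wrist view: handle at (223–290, 148–165), chest +y rim corners ~(161,126),(353,123), grey cover edge at row 275.

```bash
python3 - <<'E'
import pickle,numpy as np,cv2
from h import *
np.set_printoptions(precision=4,suppress=True)
c=pickle.load(open("c3.pkl","rb"))
dk=cv2.inRange(c["color"],(0,0,0),(62,50,50));dk[:140]=0;dk[175:]=0;dk[:,:210]=0;dk[:,300:]=0
for v in range(140,172,2):print(v,[tuple(int(q) for q in c["color"][v,u]) for u in(235,256,280)])
k=max(cv2.findContours(dk,0,2)[0],key=cv2.contourArea);print(cv2.boundingRect(k))
print("rim",ray(c,[[161,126],[353,123]],.085),"rim y",ray(c,[[250,121]],.085))
print("handle top",ray(c,[[223,149],[288,149],[288,158]],.11))
print("grey edge",ray(c,[[195,276],[316,276]],.082),"side walls at row 200 inner",ray(c,[[174,200],[341,200]],.085),"outer", ray(c,[[167,200],[349,200]],.085))
E
```

```text
140 [(78, 49, 30), (79, 49, 29), (132, 79, 45)]
142 [(78, 49, 30), (78, 48, 29), (130, 79, 46)]
144 [(78, 49, 29), (79, 49, 29), (110, 69, 40)]
146 [(72, 46, 28), (69, 45, 31), (63, 42, 33)]
148 [(38, 33, 33), (36, 33, 32), (32, 31, 32)]
150 [(35, 33, 34), (34, 29, 31), (37, 36, 37)]
152 [(41, 40, 41), (42, 40, 41), (63, 60, 61)]
154 [(50, 48, 48), (51, 48, 48), (79, 75, 76)]
156 [(53, 51, 51), (50, 49, 50), (59, 56, 56)]
158 [(52, 49, 50), (51, 49, 50), (52, 50, 50)]
160 [(47, 45, 46), (47, 44, 46), (50, 48, 48)]
162 [(52, 40, 39), (64, 46, 37), (65, 45, 35)]
164 [(76, 48, 31), (78, 50, 32), (78, 48, 28)]
166 [(75, 48, 29), (77, 48, 28), (108, 68, 41)]
168 [(76, 47, 30), (77, 47, 28), (128, 78, 46)]
170 [(76, 47, 27), (78, 49, 27), (127, 78, 47)]
(223, 147, 65, 16)
rim [[ 0.4661 -0.0541  0.085 ]
 [ 0.6784 -0.0511  0.085 ]] rim y [[ 0.5649 -0.0488  0.085 ]]
handle top [[ 0.537  -0.0754  0.11  ]
 [ 0.6049 -0.0754  0.11  ]
 [ 0.6053 -0.085   0.11  ]]
grey edge [[ 0.4895 -0.2513  0.082 ]
 [ 0.6512 -0.2512  0.082 ]] side walls at row 200 inner [[ 0.4724 -0.1417  0.085 ]
 [ 0.6736 -0.1417  0.085 ]] outer [[ 0.4639 -0.1417  0.085 ]
 [ 0.6832 -0.1417  0.085 ]]
```

```bash
python3 jog.py '0 0.017 -0.001 0 0 0 0;0 0.017 0 0 0 0 0;0 0.017 0 0 0 0 0;0 0 0 0.03 0 0 0;0 0 0 0.03 0 0 0;0 0 0 0.03 0 0 0;0 0 0 0.03 0 0 0;0 0 0 0.015 0 0 0;0 0 0 0.008 0 0 0;0 0 0 0.005 0 0 0;0 0 0 0 0 0 0;0 0 0 0 0 0 0'; python3 jog.py '0 -0.01 0 0 0 0 0;0 -0.01 0 0 0 0 0;0 -0.01 0 0 0 0 0;0 -0.01 0 0 0 0 0;0 0 0 0 0 0 0'
```

```text
time_s: 13.6
eef_pos: [0.5733, -0.0506, 0.0873]
ee_rot: [0.001, 0.707, 0.707, 0.001]
force: [-0.2, -0.4, -0.8]
finger_gap: 0.0002
finger_force: 0.0
time_s: 14.1
eef_pos: [0.5729, -0.0924, 0.0866]
ee_rot: [0.0, 0.707, 0.707, 0.0]
force: [0.4, 0.1, 1.0]
finger_gap: 0.0001
finger_force: 0.0
```

```bash
python3 jog.py '0 -0.01 0 0 0 0 0;0 -0.01 0 0 0 0 0;0 -0.01 0 0 0 0 0;0 -0.01 0 0 0 0 0'; python3 - <<'E'
from bench import ctrl
import pickle,numpy as np,cv2
c=ctrl.camera("scene");pickle.dump(c,open("c4.pkl","wb"))
cv2.imwrite("pics/sc6.png",cv2.resize(c["color"][150:330,140:320],None,fx=3.3,fy=3.3,interpolation=cv2.INTER_CUBIC))
E
```

```text
time_s: 14.5
eef_pos: [0.5728, -0.1314, 0.0863]
ee_rot: [0.0, 0.707, 0.707, 0.0]
force: [2.8, 2.0, 1.4]
finger_gap: -0.0001
finger_force: 1.4
```

View pics/sc6.png

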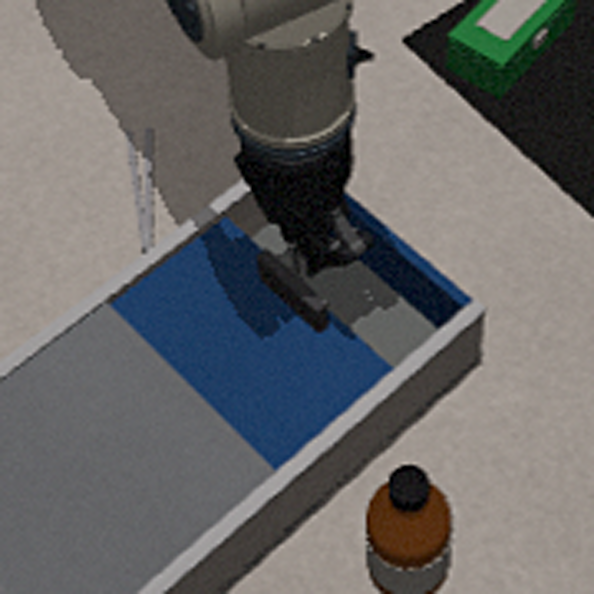

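The cover is sliding (handle at about (293,290) in the crop, the bay floor showing behind it). Continue to the stop.

```bash
python3 jog.py '0 -0.02 0 0 0 0 0;0 -0.02 0 0 0 0 0;0 -0.02 0 0 0 0 0;0 -0.02 0 0 0 0 0;0 -0.008 0 0 0 0 0;0 -0.004 0 0 0 0 0'; python3 jog.py '0 -0.004 0 0 0 0 0;0 -0.003 0 0 0 0 0;0 -0.003 0 0 0 0 0'
```

```text
time_s: 15.15
eef_pos: [0.5724, -0.2231, 0.086]
ee_rot: [-0.0, 0.707, 0.707, -0.0]
force: [1.6, 2.2, 0.7]
finger_gap: 0.0003
finger_force: 1.3
time_s: 15.45
eef_pos: [0.5722, -0.2261, 0.0859]
ee_rot: [-0.004, 0.707, 0.707, 0.003]
force: [5.2, 40.9, 9.2]
finger_gap: 0.0001
finger_force: 20.3
```

At the stop (force rise at TCP y = −0.226). Back off and return to box 2.

```bash
python3 jog.py '0 0.015 0 0 0 0 0;0 0.015 0 0 0 0 0;0.085 0 0 -0.04 0 0 0;0.085 0 0 -0.04 0 0 0;0.085 0 0 -0.04 0 0 0;0.085 0 0 -0.03 0 0 0;0.085 0.045 0.003 0 0 0 0;0.085 0.045 0.003 0 0 0 0;0.085 0.045 0.003 0 0 0 0;0.085 0.045 0.003 0 0 0 0;0.085 0.045 0.003 0 0 0 0;0.085 0.045 0.003 0 0 0 0;0.085 0.045 0.003 0 0 0 0;0.085 0.045 0.003 0 0 0 0;0.085 0.045 0.003 0 0 0 0;0.085 0.045 0.003 0 0 0 0;0.085 0.025 0 0 0 0 0;0.085 0 0 0 0 0 0.125;0.085 0 0 0 0 0 0;0.085 0 0 0 0 0 0'; python3 - <<'E'
from bench import ctrl
import pickle,numpy as np,cv2
from h import *
c=wristcam(ctrl)
for k in cv2.findContours(green(c["color"]),0,2)[0]:
    if cv2.contourArea(k)>60:print(cv2.boundingRect(k),cv2.minAreaRect(ray(c,k[:,0],.051)[:,:2].astype(np.float32)))
E
```

```text
time_s: 17.45
eef_pos: [0.6018, 0.2723, 0.2361]
ee_rot: [0.0, 0.748, 0.663, -0.0]
force: [0.4, -0.7, -0.1]
finger_gap: 0.0851
finger_force: 0.0
(127, 164, 78, 90) ((0.4726490080356598, 0.2135629951953888), (0.07692713290452957, 0.12484180927276611), 8.960569381713867)
(232, 108, 50, 94) ((0.602056622505188, 0.2770654559135437), (0.12120810896158218, 0.06112371012568474), 82.95066833496094)
(106, 34, 66, 109) ((0.4738173484802246, 0.3730972111225128), (0.11978103220462799, 0.07370328158140182), 78.29957580566406)
```

```bash
python3 jog.py '0.085 0.005 0 0.03 0 0 0;0.085 0 0 0.04 0 0 0;0.085 0 0 0.04 0 0 0;0.085 0 0 0.04 0 0 0;0.085 0 0 0.03 0 0 0;0.085 0 0 0.02 0 0 0;0.085 0 0 0.015 0 0 0;0.085 0 0 0.009 0 0 0;0.085 0 0 0 0 0 0;0 0 0 0 0 0 0;0 0 0 0 0 0 0;0 0 0 0 0 0 0;0 0 0 0 0 0 0;0 0 0 0 0 0 0' 50; python3 jog.py '0 0 0 -0.01 0 0 0;0 0 0 -0.03 0 0 0;0 0 0 -0.04 0 0 0;0 0 0 -0.04 0 0 0;0 0 0 -0.04 0 0 0;0 0 0 -0.03 0 0 0;0 0 0 0 0 0 -0.042;0 0 0 0 0 0 -0.042;0 0 0 0 0 0 -0.041;0 0 0 0 0 0 0'
```

```text
time_s: 18.9
eef_pos: [0.6034, 0.2778, 0.0139]
ee_rot: [0.0, 0.75, 0.662, 0.001]
force: [-1.2, -0.9, 5.2]
finger_gap: 0.0586
finger_force: 55.6
time_s: 19.9
eef_pos: [0.6025, 0.2773, 0.2028]
ee_rot: [0.0, 0.706, 0.708, 0.0]
force: [-0.5, 0.4, -4.9]
finger_gap: 0.0586
finger_force: 57.0
```

```bash
python3 jog.py '0 -0.02 -0.002 0 0 0 0;0 -0.034 -0.0025 0 0 0 0;0 -0.036 -0.0025 0 0 0 0;0 -0.036 -0.0025 0 0 0 0;0 -0.036 -0.0025 0 0 0 0;0 -0.036 -0.0025 0 0 0 0;0 -0.036 -0.0025 0 0 0 0;0 -0.036 -0.0025 0 0 0 0;0 -0.036 -0.0025 0 0 0 0;0 -0.036 -0.0025 0 0 0 0;0 -0.036 -0.0025 0 0 0 0;0 -0.036 -0.0025 0 0 0 0;0 -0.02 0 0 0 0 0;0 0 0 0 0 0 0;0 0 0 0 0 0 0'; python3 - <<'E'
from bench import ctrl
import pickle,numpy as np,cv2
from h import *
c=wristcam(ctrl);a=ctrl.camera("scene");pickle.dump((c,a),open("c5.pkl","wb"))
cv2.imwrite("pics/m7.png",np.hstack([cv2.resize(c["color"],(400,300)),cv2.resize(a["color"][150:330,120:360],(400,300))]))
E
```

```text
time_s: 21.4
eef_pos: [0.5731, -0.1572, 0.2023]
ee_rot: [-0.0, 0.708, 0.707, -0.0]
force: [-0.6, 0.1, -3.9]
finger_gap: 0.0586
finger_force: 57.0
```

View pics/m7.png

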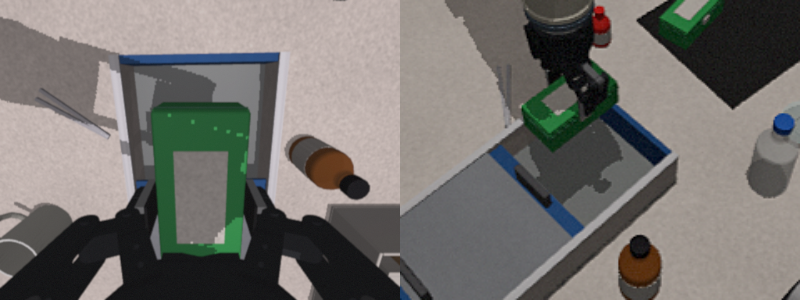

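The bay is open with the blue handle next to the grey edge (535,188), and the box hangs level over the bay, clear on all sides. Lower it.

```bash
python3 jog.py '0 0 0 0.02 0 0 0;0 0 0 0.03 0 0 0;0 0 0 0.03 0 0 0;0 0 0 0.03 0 0 0;0 0 0 0.02 0 0 0;0 0 0 0.015 0 0 0;0 0 0 0.01 0 0 0;0 0 0 0.005 0 0 0;0 0 0 0 0 0 0'; python3 jog.py '0 0 0 0.003 0 0 0;0 0 0 0.003 0 0 0;0 0 0 0.002 0 0 0;0 0 0 0 0 0 0'
```

```text
time_s: 22.4
eef_pos: [0.5739, -0.1565, 0.0422]
ee_rot: [-0.0, 0.707, 0.708, -0.0]
force: [-0.7, -0.2, -4.9]
finger_gap: 0.0585
finger_force: 56.9
time_s: 22.8
eef_pos: [0.5737, -0.1566, 0.0342]
ee_rot: [-0.0, 0.707, 0.707, -0.0]
force: [0.6, 0.6, -5.2]
finger_gap: 0.0588
finger_force: 57.0
```

```bash
python3 jog.py '0 0 0 0.002 0 0 0;0 0 0 0.001 0 0 0;0 0 0 0.001 0 0 0;0 0 0 0 0 0 0'; python3 jog.py '0 0 0 0.001 0 0 0;0 0 0 0.001 0 0 0;0 0 0 0 0 0 0'
```

```text
time_s: 23.2
eef_pos: [0.5737, -0.1566, 0.0301]
ee_rot: [-0.0, 0.707, 0.707, -0.0]
force: [-0.5, 0.0, -4.7]
finger_gap: 0.0584
finger_force: 57.0
time_s: 23.5
eef_pos: [0.5739, -0.1566, 0.0289]
ee_rot: [0.0, 0.707, 0.707, 0.0]
force: [-2.4, 0.3, 4.4]
finger_gap: 0.0585
finger_force: 57.9
```

Touched down. Release, retreat, inspect.

```bash
python3 jog.py '0 0 0 -0.0005 0 0 0;0.085 0 0 0 0 0 0;0.085 0 0 0 0 0 0;0.085 0 0 0 0 0 0;0.085 0 0 0 0 0 0;0.085 0 0 -0.01 0 0 0;0.085 0 0 -0.02 0 0 0;0.085 0 0 -0.04 0 0 0;0.085 0 0 -0.04 0 0 0;0.085 0 0 -0.04 0 0 0;0.085 0 0 -0.04 0 0 0;0.085 0 0 -0.04 0 0 0;0.085 0 0 0 0 0 0'; python3 - <<'E'
from bench import ctrl
import pickle,numpy as np,cv2
from h import *
np.set_printoptions(precision=4,suppress=True)
c=wristcam(ctrl);a=ctrl.camera("scene")
for n,i,z in(("w",c,.066),("scene",a,.051)):
  for k in cv2.findContours(green(i["color"]),0,2)[0]:
    if cv2.contourArea(k)>60:print(n,cv2.boundingRect(k),cv2.minAreaRect(ray(i,k[:,0],z)[:,:2].astype(np.float32)))
cv2.imwrite("pics/m8.png",np.hstack([cv2.resize(c["color"],(400,300)),cv2.resize(a["color"],(400,300))]))
E
```

```text
time_s: 24.8
eef_pos: [0.5768, -0.1574, 0.2659]
ee_rot: [0.005, 0.707, 0.707, 0.003]
force: [-0.2, -0.4, -0.7]
finger_gap: 0.0851
finger_force: 0.0
w (230, 112, 46, 89) ((0.5734573006629944, -0.1577819287776947), (0.05906202271580696, 0.1199999451637268), 0.13024930655956268)
scene (202, 226, 50, 49) ((0.5784077644348145, -0.1587241291999817), (0.08067122846841812, 0.12765216827392578), 0.0676145926117897)
scene (275, 138, 40, 42) ((0.4791904091835022, 0.1916334629058838), (0.08057776093482971, 0.15273888409137726), 8.69805908203125)
scene (311, 114, 42, 35) ((0.4814988374710083, 0.3538057506084442), (0.14836104214191437, 0.09082655608654022), 78.02719116210938)
```

View pics/m8.png

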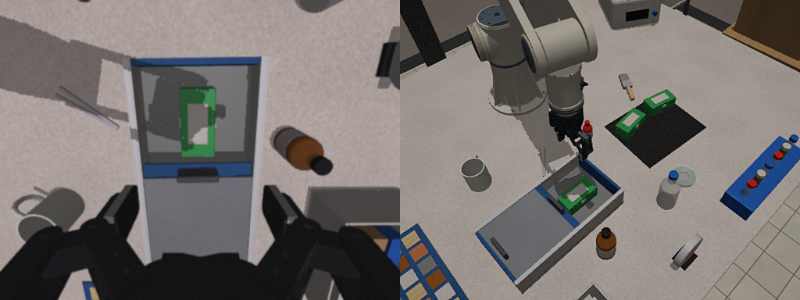

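The full box lies flat and centred in the bay (lid 59×120 mm at the right height). The blue handle is against the grey edge, and both empty boxes are flat on the mat.

```bash
python3 -c "
from bench import ctrl
print(ctrl.hand_in())"
```

```text
the job is handed in; nothing more can be done
None
```

The job is handed in at about 25 s: the full box (about 0.5 kg) lies flat in the uncovered bay, the blue cover is at its stop under the shut grey one, and the two others are flat on the mat (one weighed empty, the third not lifted); the one risk is a brief 40.9 N wrist reading as the closed fingertips pushed the cover to its stop, against the 40 N limit on the arm or gripper body.

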